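Close the bedside carton and lock its hold-down leg at the mark

ROBOT

A 6-joint arm with a two-finger parallel gripper is mounted at the origin on the work surface. World frame = base frame: x ahead of the robot, y to its left, z up, the work surface at z = 0. Lengths are in m, angles in rad, forces in N, time in s.
With the tool pointing down it reaches from about 0.3 to 0.775 m from the base axis. Payload 14.6 kg.
Tool frame: the origin (TCP) lies at the very end of the fingers, on their centre line; the grasp point (between the pads) lies 19 mm behind it; x points along the fingers, y is the direction in which the jaws open and shut, and the axes are right-handed (so a half turn about x gives the same grasp; the last joint's range is limited). The gripper opens to 94 mm and grips with 3 to 60 N. Pads are 16 mm wide; open, the fingers measure 119 mm over their backs; the gripper's body (75 mm by 177 mm) begins 78 mm behind the grasp point.
Start: joints at [-1.267, 0.3, 1.521, -0, 1.321, -0.067], TCP at [0.199, -0.513, 0.168] pointing down, gripper open.
Joint ranges: [-3.03, 3.03], [-0.79, 2.21], [0.23, 2.52], [-1.04, 4.18], [0, 3.07], [-2.55, 2.55]. Speed limits (rad/s): [2.22, 2.22, 2.57, 3.14, 3.14, 3.14].

INTERFACE

Orientations are given as a unit quaternion [x, y, z, w].
In Python, from plant import get_state, camera, job_done gives the robot as it stands. The module is installed in compiled form; this text tells all that it offers.
- The arm moves only by the tool drive_tool, never from a script. Its arguments are lists of equal length, an entry for each row: "xyz": the shift along the tool's x, y, z in mm, a list of three; "dr": the turn, a rotation vector about the tool's x, y, z in degrees, a list of three; "hand": the opening, from -1 (shut) to 1 (fully open). A call has 1 to 12 rows; each row is the pose to reach, as a shift and turn from the pose commanded when the call began, along the tool's axes at that moment; what a row does not reach only later rows make up. A row lasts 1/12 s, in which the tool goes at most 41.7 mm and 7.16 degrees, less where a joint would pass 70% of its speed; a pose out of reach is approached as far as the arm can. A call with a gripper value outside its range is refused whole. The fingers move at their own pace and stop on an object; "newtons" is the grip in N (left out, the last holds). Time passes only in rows, so rows that repeat a pose let the fingers close. It gives the time, the measured TCP pose, the force and the opening at its end, in the units of the state.
- get_state(): the state, without advancing time (a new reading comes with each control period).
- camera(name): name is "scene" or "side" or "wrist"; returns a dict with "color" (480x640x3 uint8, red, green, blue), "fov_y" (degrees; the focal length in pixels is half the picture's height over the tangent of half this angle, whatever the lens; pixels are square), "cx", "cy" (the principal point, pixels), "rvec" (rotation vector, rad) and "tvec" (3), from world to camera coordinates, as OpenCV has them. Camera axes: x right, y down, z forward; pixel columns grow to the right and rows downward; lengths in m; the calibration is good to about 2 mm. A picture is of the moment at which its call begins. There is no depth.
- job_done(): hands the job in, once; it reports no verdict.
The state is a dict: "clock": time; "joint_pos": joint angles; "joint_vel": joint speeds; "joint_torque": joint torques, N m; "position": TCP position; "tool_rot": TCP orientation; "contact_force": force on the tool from outside, world axes, zero at the start; "torque": the same for the moment, N m; "width": finger opening in m.
Only numpy, scipy, OpenCV 4.12 (cv2) and the standard library are available. Lean on these libraries where they do the work, as an engineer would, in place of code of your own. Each camera call takes 0.05 s, during which the arm holds its last target. There are 200 camera calls.

TASK

Close the bedside carton: fold the short top flap down flat first, then the long flap down flat over it. Then push the sprung hold-down leg out by its push plate until its pointer lines up with the length marker clipped on the scale and, while holding it there, squeeze the cam lever fully closed against the fixed jaw (not before the leg is at the marker). Finish still holding the leg at the marker with the lever squeezed shut, do not let go, and leave the bottle, the owl lamp and the toy train alone.

Things in the scene. Friction and masses are not known exactly. Their poses are not given: they have to be found in the camera images.
- case: Fixed unit: open cardboard carton and, 10 mm beside it, a wooden stand with the hold-down leg. Origin on the nightstand; its x (about away from the robot), y (about left), z up serve below. Carton 140 x 140 mm, 100 high, centre at y -110. Stand 170 (x) x 230 (y), 100 high, centre at y +85; on it a track along y at x 0 and a scale strip along y at x +70.
- short_flap (a joint): Short cardboard flap, 55 mm long, 136 wide (y), 3.5 thick, hinged on the carton's far (+x) top edge: case x +70, y -110, 102 mm high. Value in rad: 0 = closed flat (pointing to -x), pi/2 = upright, more = leaning outward to +x (limit 2.2). Stiff hinge, stays where it is left; about 0.5 N at the free edge moves it.
- long_flap (a joint): Long cardboard flap, 100 mm long, 136 wide (y), 3.5 thick, hinged on the carton's near (-x) top edge: case x -70, y -110, 106 mm high; closed it overlaps the short one. Value in rad: 0 = closed flat (pointing to +x), pi/2 = upright, more = leaning to -x (limit 2.2). Stiff hinge, stays where it is left; under 1 N at the free edge moves it.
- leg (a joint): Extension of the leg in m: 0 = fully back (leg_head at case y +140 mm), growing as it slides to case -y, out over the carton (limit 0.12). A spring draws it back with 3 N at 0 and 5 N at 0.1, also when the cam lever is closed, so it must be held.
- leg_head (a point): Head of the sliding leg; axes as the case. Origin on the track's top, 108 mm above the nightstand, in the mid-plane of the black upright push plate: 104 mm across the track (x +/-52), 6 thick (y +/-3), z 24 to 66. On its +y side (y 3 to 33, z 22 to 66) stand two jaws 8 mm thick, facing each other across x: black fixed jaw and aluminium cam lever. Carriage below: top z 21, 40 wide.
- leg_grip (a point): Middle between the two jaws when the lever is closed: (0, +18, +48) mm in leg_head, 156 mm above the nightstand. The fixed jaw's outer face is at x -14. Fingers lowered outside both jaws on the plate's +y side can push the plate to -y with their flanks, jaws untouched, and then squeeze the lever home by closing along x.
- cam_lever (a joint): Travel of the cam lever in m: 0 = open (its outer face at leg_head x +28 mm), 0.014 = fully closed (outer face at +14 mm); it slides to case -x towards the fixed jaw. Needs about 4 N and stays where it is left.
- leg_pointer (a point): Tip of the thin steel pointer arm on the leg head, in the plate's plane, at (64, 0, 6) mm in leg_head. It shows the leg's length against the marker.
- mark: Black plastic length marker (18 x 6 mm, 18 high) clipped on the scale strip, fixed, at case x +75 mm; its y differs each time (leg extension of 55 to 95 mm). Origin at the centre of its underside; axes as the case. The leg is at the marker when pointer and marker have the same case y.
- bottle: Bystander: closed glass bottle, 60 mm across, 160 mm high. Origin at the centre of its underside.
- owl_lamp: Bystander: white ceramic owl lamp, 110 mm across, 175 mm high. Origin at the centre of its underside.
- toy_train: Bystander: wooden toy engine, 61 x 130 mm, 81 mm high. Origin at the centre of its underside.

How it is judged:
By the outcome, as a careful person would: the job done as asked, in the order asked, and still so for the second after the job is handed in, while the arm keeps its last pose, push and grip.
It also fails if it takes over 54 s, if anything falls off the work surface, if the arm or the gripper's body presses on something with over 40 N, if the wrist force passes 120 N, or if a joint passes its speed limit or range.

## Working session

There is one attempt and no reset: what is moved stays moved. The work goes in short steps, Python scripts to look and compute and a tool call to move; the robot and the scene stay as the last step left them, time stands still between calls to the robot, and variables do not carry over. Pictures are saved under pics/ and viewed, about 8 in all and at most 12, crops included, and the job is handed in when it is done.

Besides the shell and the picture viewer there is one more tool, called after ">>>" in YAML: its name, and indented under it one key for each argument. drive_tool: Moves the arm, as the interface text tells. Its arguments: {"type":"object","properties":{"xyz":{"type":"array"},"dr":{"type":"array"},"hand":{"type":"array"},"newtons":{"type":"number"}},"required":["xyz","dr","hand"]}

```bash
mkdir -p pics; cat > h.py <<'E'
import numpy as np, cv2
from plant import get_state, camera, job_done
from scipy.spatial.transform import Rotation as R
def cam(n):
    c=camera(n); f=240/np.tan(np.radians(c['fov_y'])/2)
    c['K']=np.array([[f,0,c['cx']],[0,f,c['cy']],[0,0,1]]); c['Rm']=cv2.Rodrigues(np.array(c['rvec'],float))[0]
    c['t']=np.array(c['tvec'],float).ravel(); return c
def ray(c,u,v):
    d=c['Rm'].T@np.linalg.inv(c['K'])@[u,v,1]; return -c['Rm'].T@c['t'],d/np.linalg.norm(d)
def onz(c,u,v,z):
    o,d=ray(c,u,v); return o+d*(z-o[2])/d[2]
def proj(c,P):
    P=np.atleast_2d(P)@c['Rm'].T+c['t']; q=P@c['K'].T; return q[:,:2]/q[:,2:]
def tri(c1,p1,c2,p2):
    o1,d1=ray(c1,*p1);o2,d2=ray(c2,*p2)
    s=np.linalg.lstsq(np.array([d1,-d2]).T,o2-o1,rcond=None)[0]
    a=o1+d1*s[0];b=o2+d2*s[1]; return (a+b)/2,np.linalg.norm(a-b)
def save(c,n): cv2.imwrite('pics/'+n,c['color'][:,:,::-1])
E
python3 - <<'E'
from h import *
import pickle
for n in ['scene','side','wrist']:
    c=cam(n); save(c,n+'0.png'); pickle.dump(c,open(n+'0.pkl','wb')); print(n,c['fov_y'],c['cx'],c['cy'],ray(c,320,240))
s=get_state();print(s['position'],s['tool_rot'],R.from_quat(s['tool_rot']).as_matrix().round(3),s['width'],s['clock'])
E
```

```text
scene 44.69451966112063 307.5654324199075 241.22888305041826 (array([ 1.35641632, -0.01333479,  1.2757062 ]), array([-0.58435008,  0.03562864, -0.81071917]))
side 45.34464782916315 316.3909531745501 246.35532341304759 (array([-0.00294202,  0.90971551,  0.96629608]), array([ 0.3962401 , -0.6707254 , -0.62699379]))
wrist 58.47870082532264 323.4621192803303 245.48418318629066 (array([ 0.26577981, -0.48677767,  0.38389303]), array([-0.22368589, -0.07714243, -0.97160366]))
[ 0.19921991 -0.512417    0.16763211] [-0.69494661 -0.13064517  0.69503312 -0.13003851] [[-0.     0.362 -0.932]
 [ 0.001 -0.932 -0.362]
 [-1.    -0.001 -0.   ]] 0.0938962359989214 0.15
```

View pics/scene0.png

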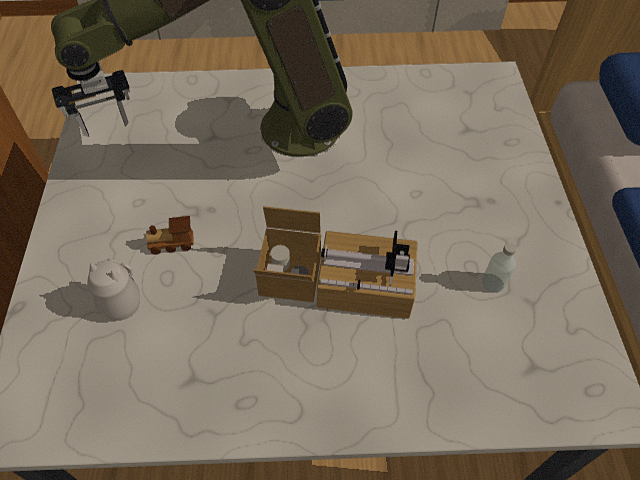

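View pics/side0.png

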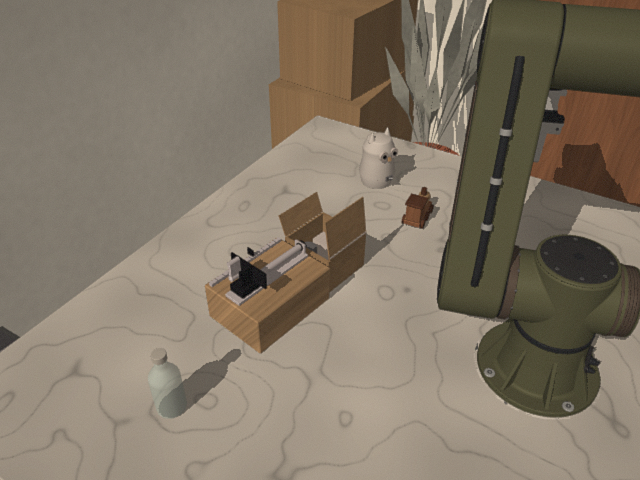

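The scene view shows the carton at about (290,255), the stand at about (370,275), the marker near (358,285) and the bottle at (503,270). The train is at (168,235) and the owl at (113,288). In the side view the stand's corner is at (260,350), and both flaps stand up at (300,215) and (347,240). Next I'll enlarge both.

```bash
python3 - <<'E'
import cv2,numpy as np
a=cv2.imread('pics/scene0.png')[195:325,245:430]; a=cv2.resize(a,None,fx=4.2,fy=4.2,interpolation=cv2.INTER_CUBIC)
b=cv2.imread('pics/side0.png')[185:360,195:375]; b=cv2.resize(b,None,fx=3.4,fy=3.4,interpolation=cv2.INTER_CUBIC)
cv2.imwrite('pics/sc1.png',a);cv2.imwrite('pics/sd1.png',b)
E
```

```text
(no output)
```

View pics/sc1.png

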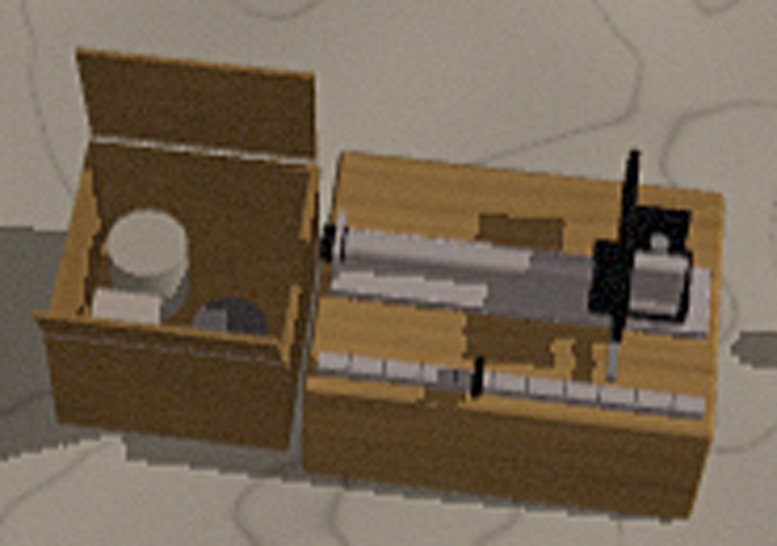

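View pics/sd1.png

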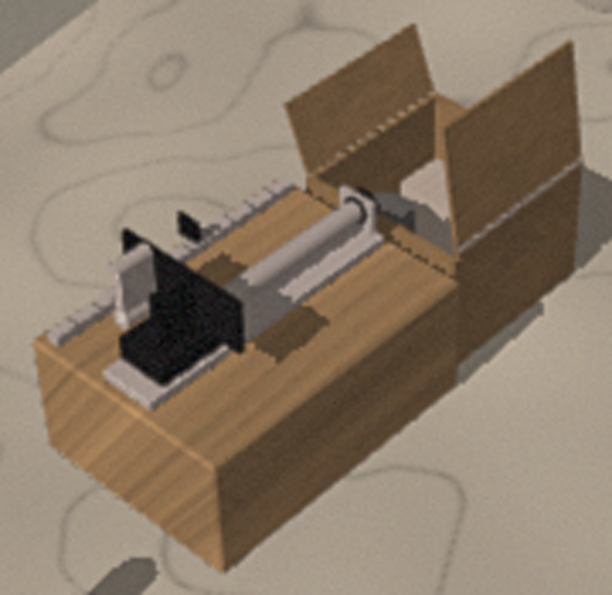

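The scene crop shows the stand's top corners at (343,153), (722,193), (710,435) and (305,385), the marker at (477,377) and the pointer at (612,362). The side crop shows the stand corners at (37,340), (218,467) and (455,287), and the marker at (188,226). Both flaps stand about upright, with the short one leaning outward.

```bash
cat > fit.py <<'E'
from h import *
import pickle
from scipy.optimize import least_squares
sc=pickle.load(open('scene0.pkl','rb'));sd=pickle.load(open('side0.pkl','rb'))
S=lambda x,y:np.array([(x+.5)/4.2-.5+245,(y+.5)/4.2-.5+195])
D=lambda x,y:np.array([(x+.5)/3.4-.5+195,(y+.5)/3.4-.5+185])
obs=[(sc,S(343,153),(-85,-30,100)),(sc,S(722,193),(-85,200,100)),(sc,S(710,437),(85,200,100)),(sc,S(690,518),(85,200,0)),(sc,S(303,470),(85,-30,0)),
(sd,D(37,340),(85,200,100)),(sd,D(218,467),(-85,200,100)),(sd,D(225,570),(-85,200,0)),(sd,D(455,287),(-85,-30,100)),(sd,D(50,440),(85,200,0)),
(sc,S(290,448),(70,-40,0)),(sc,S(58,420),(70,-180,0))]
def W(p,P):
    P=np.array(P)/1000.; c,s=np.cos(p[2]),np.sin(p[2]); return np.array([p[0]+c*P[0]-s*P[1],p[1]+s*P[0]+c*P[1],P[2]])
def res(p): return np.concatenate([proj(c,W(p,P))[0]-o for c,o,P in obs])
r=least_squares(res,[.5,.05,0],loss='soft_l1'); p=r.x
if __name__=='__main__':
    print(p,np.degrees(p[2])); print(r.fun.reshape(-1,2).round(1).tolist())
    inv=lambda w:np.array([[np.cos(p[2]),np.sin(p[2])],[-np.sin(p[2]),np.cos(p[2])]])@(w[:2]-p[:2])*1000
    for n,a,b in [('longfree-y40',(314,74),(447,127)),('longfree-y180',(78,50),(572,42)),('shortfree-40',(280,358),(287,103)),('shortfree-180',(38,315),(415,26)),('mark top',(479,360),(187,218)),('plate top -x',(635,152),(243,297)),('plate top +x',(612,240),(125,232))]:
        w,e=tri(sc,S(*a),sd,D(*b)); print(n,inv(w).round(1),(w[2]*1000).round(1),'err',round(e*1000,1))
    print('marker bottom',inv(onz(sc,*S(479,397),.104)),'pointer tip',inv(onz(sc,*S(612,378),.114)))
    for (c,x,y) in [(sc,128,123)]: pass
    print('bottle',onz(sc,493,287,0),'train',onz(sc,170,250,0),'owl',onz(sc,115,313,0))
    np.save('p.npy',p)
E
python3 fit.py
```

```text
[ 0.56357538  0.06727567 -0.17680055] -10.129925357616559
[[-1.2, -2.3], [0.5, -1.7], [0.8, -0.9], [-0.2, 0.4], [-0.9, 0.5], [-1.9, -0.6], [-1.1, 0.1], [-0.4, 1.7], [2.1, -2.6], [-0.6, 1.6], [-1.0, 0.0], [-0.6, 0.0]]
longfree-y40 [-55.8 -43.1] 203.2 err 4.3
longfree-y180 [ -55.4 -176.6] 201.6 err 2.6
shortfree-40 [ 95.2 -43.4] 146.7 err 9.6
shortfree-180 [  89.  -176.2] 149.1 err 4.8
mark top [73.  68.7] 126.6 err 2.6
plate top -x [-49.  138.8] 173.1 err 5.9
plate top +x [ 32.4 141.1] 188.3 err 23.3
marker bottom [82.06851527 69.88780329] pointer tip [ 65.84140755 141.51769907]
bottle [0.60142691 0.47498976 0.        ] train [ 0.45395747 -0.35861614  0.        ] owl [ 0.6397975  -0.47549373  0.        ]
```

```bash
cat >> h.py <<'E'
def case():
    return np.load('p.npy')
def st(target=None):
    "current TCP in case mm + shift in tool axes to target case point (mm)"
    s=get_state(); p=case(); c,si=np.cos(p[2]),np.sin(p[2]); M=np.array([[c,-si,0],[si,c,0],[0,0,1]])
    T=R.from_quat(s['tool_rot']).as_matrix(); q=M.T@(np.array(s['position'])-[p[0],p[1],0])*1000
    print('t',s['clock'],'case',q.round(1),'F case',(M.T@np.array(s['contact_force'])).round(2),'w',round(s['width']*1000,1))
    print('tooly yaw in case',np.degrees(np.arctan2(*(M.T@T)[[1,0],1])).round(2),'tool x',(M.T@T)[:,0].round(3))
    if target is not None: print('shift',(T.T@M@(np.array(target)-q)).round(1))
E
echo
```

>>> drive_tool:
  xyz:
    - [-150,0,0]
    - [-150,0,0]
    - [-150,0,0]
    - [-150,0,0]
    - [-150,0,0]
    - [-150,0,0]
  dr:
    - [31.3,0,0]
    - [31.3,0,0]
    - [31.3,0,0]
    - [31.3,0,0]
    - [31.3,0,0]
    - [31.3,0,0]
  hand: [-1,-1,-1,-1,-1,-1]

```text
clock: 0.65
position: [0.1994, -0.5129, 0.3192]
tool_rot: [0.705, -0.063, -0.704, -0.062]
contact_force: [0.6, -0.6, -0.2]
width: 0.0568
```

```bash
python3 -c "
from h import *
st((125,-110,310))"
```

```text
t 0.65 case [-256.5 -635.2  319.2] F case [ 0.75 -0.5  -0.16] w 56.8
tooly yaw in case -90.06 tool x [ 0.001 -0.002 -1.   ]
shift [   8.5 -525.6 -381. ]
```

>>> drive_tool:
  xyz:
    - [8,-525,-381]
    - [8,-525,-381]
    - [8,-525,-381]
    - [8,-525,-381]
    - [8,-525,-381]
    - [8,-525,-381]
    - [8,-525,-381]
    - [8,-525,-381]
    - [8,-525,-381]
    - [8,-525,-381]
    - [8,-525,-381]
    - [8,-525,-381]
  dr:
    - [0,0,0]
    - [0,0,0]
    - [0,0,0]
    - [0,0,0]
    - [0,0,0]
    - [0,0,0]
    - [0,0,0]
    - [0,0,0]
    - [0,0,0]
    - [0,0,0]
    - [0,0,0]
    - [0,0,0]
  hand: [-1,-1,-1,-1,-1,-1,-1,-1,-1,-1,-1,-1]

```text
clock: 1.65
position: [0.56, -0.1635, 0.3105]
tool_rot: [-0.704, 0.061, 0.705, 0.061]
contact_force: [0.6, -0.5, 0.6]
width: 0.0006
```

```bash
python3 -c "
from h import *
st((125,-110,310))"
```

```text
t 1.65 case [  37.  -227.8  310.5] F case [ 0.72 -0.37  0.58] w 0.6
tooly yaw in case -89.78 tool x [-0.002  0.    -1.   ]
shift [   0.4 -117.5  -88.4]
```

>>> drive_tool:
  xyz:
    - [0,-117,-88]
    - [0,-117,-88]
    - [0,-117,-88]
    - [0,-117,-88]
    - [0,-117,-88]
    - [0,-117,-88]
  dr:
    - [0,0,0]
    - [0,0,0]
    - [0,0,0]
    - [0,0,0]
    - [0,0,0]
    - [0,0,0]
  hand: [-1,-1,-1,-1,-1,-1]

```text
clock: 2.15
position: [0.6663, -0.0649, 0.3096]
tool_rot: [-0.703, 0.061, 0.706, 0.061]
contact_force: [-0.8, -0.3, -0.4]
width: 0.0005
```

```bash
python3 -c "
from h import *
import pickle
st((125,-110,310))
c=cam('wrist');pickle.dump(c,open('w1.pkl','wb'));save(c,'w1.png')
s=np.load('p.npy');from fit import W
for P in [(85,200,100),(-85,200,100),(-85,-30,100),(85,-30,100),(75,69,104),(64,140,114)]: print(P,proj(c,W(s,P)).round(1))"
```

```text
t 2.15 case [ 124.3 -112.   309.6] F case [-0.69 -0.38 -0.35] w 0.5
tooly yaw in case -89.73 tool x [-0.003 -0.    -1.   ]
shift [-0.4 -2.  -0.7]
(85, 200, 100) [[ 18.8 244.5]]
(-85, 200, 100) [[ 45.1 390.6]]
(-85, -30, 100) [[249.4 391.6]]
(85, -30, 100) [[243.  245.6]]
(75, 69, 104) [[145.9 255.6]]
(64, 140, 114) [[ 72.5 268.4]]
```

View pics/w1.png

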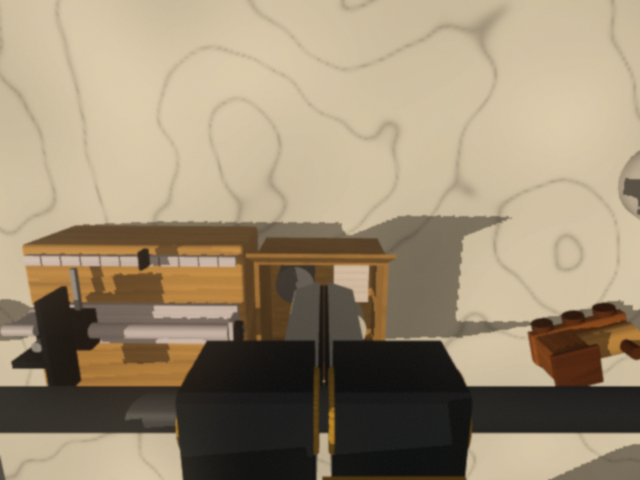

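The wrist view shows the stand's far-edge corners at (26,250) and (258,247), the marker at (144,259) and the pointer at (74,270). The short flap's free edge runs from (247,258) to (395,258). The corners sit about 10 px from where I predicted, so I'll compare separate fits for each camera.

```bash
python3 - <<'E'
from fit import *
w=pickle.load(open('w1.pkl','rb'))
wo=[(w,np.array(o,float),P) for o,P in [((26,250),(85,200,100)),((258,247),(85,-30,100)),((258,227),(85,-30,0)),((261,240),(70,-40,0)),((382,239),(70,-180,0)),((75,227),(85,200,0))]]
def fit(ob):
    r=least_squares(lambda p:np.concatenate([proj(c,W(p,P))[0]-o for c,o,P in ob]),[.56,.067,-.17],loss='soft_l1')
    return r.x.round(4),r.fun.reshape(-1,2).round(1).tolist()
for n,o in [('scene',[x for x in obs if x[0] is sc]),('side',[x for x in obs if x[0] is sd]),('wrist',wo),('all',obs+wo)]: print(n,*fit(o))
c=ray(w,320,240);print(c)
E
```

```text
scene [ 0.5644  0.0685 -0.1833] [[-0.5, -2.1], [1.2, -1.0], [1.1, -0.1], [0.1, 1.1], [-0.6, 0.7], [-0.6, 0.2], [-0.2, -0.1]]
side [ 0.5619  0.0657 -0.1826] [[-1.0, -1.1], [-0.6, -0.2], [0.1, 1.4], [3.0, -2.6], [0.2, 1.1]]
wrist [ 0.5598  0.062  -0.1681] [[-1.5, -1.2], [-9.9, 1.0], [3.7, 0.4], [9.1, -1.0], [-1.0, -0.4], [3.4, 1.1]]
all [ 0.5615  0.0664 -0.1765] [[-1.6, -2.9], [-0.0, -2.4], [0.4, -1.7], [-0.6, -0.4], [-1.3, -0.2], [-0.9, -0.5], [-0.0, 0.2], [0.6, 1.9], [3.0, -2.5], [0.3, 1.8], [-1.3, -0.7], [-0.9, -0.7], [-5.8, -3.7], [-13.8, 0.4], [0.5, -0.1], [5.9, -1.4], [-4.2, 0.1], [-0.1, -1.0]]
(array([ 0.73733786, -0.07779958,  0.52568041]), array([-0.23495827,  0.04952226, -0.9707431 ]))
```

```bash
python3 - <<'E'
from fit import *
w=pickle.load(open('w1.pkl','rb'))
wo=[(w,np.array(o,float),P) for o,P in [((26,250),(85,200,100)),((245,247),(85,-30,100)),((262,240),(70,-40,0)),((382,239),(70,-180,0)),((75,227),(85,200,0))]]
ob=obs+wo
r=least_squares(lambda p:np.concatenate([proj(c,W(p,P))[0]-o for c,o,P in ob]),[.56,.067,-.17],loss='soft_l1')
print(r.x,r.fun.reshape(-1,2).round(1)[-5:].tolist()); p=r.x;np.save('p.npy',p)
for P in [(70-55*np.cos(a),y,102+55*np.sin(a)) for a in (1.8,2.0,2.2) for y in(-42,-178)]: print(P,proj(w,W(p,P)).round())
import h; h.st((115,-110,135))
E
```

```text
[ 0.5615105   0.06643259 -0.17646028] [[-5.8, -3.7], [-0.8, 0.4], [4.9, -1.4], [-4.2, 0.1], [-0.1, -1.0]]
(np.float64(82.49611520811979), -42, np.float64(155.56161969830072)) [[247. 266.]]
(np.float64(82.49611520811979), -178, np.float64(155.56161969830072)) [[397. 267.]]
(np.float64(92.88807601009283), -42, np.float64(152.0113584754125)) [[247. 254.]]
(np.float64(92.88807601009283), -178, np.float64(152.0113584754125)) [[397. 254.]]
(np.float64(102.36756144904402), -42, np.float64(146.46730221007746)) [[247. 242.]]
(np.float64(102.36756144904402), -178, np.float64(146.46730221007746)) [[396. 243.]]
t 2.2 case [ 125.9 -111.9  310.5] F case [ 0.   -0.13  0.17] w 0.2
tooly yaw in case -89.85 tool x [-0.002 -0.    -1.   ]
shift [175.5  -2.   10.5]
```

>>> drive_tool:
  xyz:
    - [40,-2,0]
    - [80,-2,0]
    - [120,-2,0]
    - [155,-2,0]
    - [170,-2,0]
    - [170,-2,12]
    - [170,-2,24]
    - [170,-2,35]
    - [170,-2,46]
    - [171,-2,56]
    - [173,-2,66]
    - [173,-2,66]
  dr:
    - [0,0,0]
    - [0,0,0]
    - [0,0,0]
    - [0,0,0]
    - [0,0,0]
    - [0,0,0]
    - [0,0,0]
    - [0,0,0]
    - [0,0,0]
    - [0,0,0]
    - [0,0,0]
    - [0,0,0]
  hand: [-1,-1,-1,-1,-1,-1,-1,-1,-1,-1,-1,-1]

```text
clock: 3.2
position: [0.5996, -0.0531, 0.1391]
tool_rot: [-0.704, 0.062, 0.704, 0.062]
contact_force: [0.7, 0.6, -1.1]
width: 0.0007
```

```bash
python3 -c "
from h import *
st((44,-110,124))"
```

```text
t 3.2 case [  58.5 -111.   139.1] F case [ 0.57  0.7  -1.11] w 0.7
tooly yaw in case -89.98 tool x [-0. -0. -1.]
shift [15.1 -1.  14.5]
```

>>> drive_tool:
  xyz:
    - [4,0,4]
    - [8,0,8]
    - [15,0,14]
    - [22,0,18]
    - [28,0,20]
    - [33,0,21]
    - [35,0,21]
    - [35,0,21]
  dr:
    - [0,0,0]
    - [0,0,0]
    - [0,0,0]
    - [0,0,0]
    - [0,0,0]
    - [0,0,0]
    - [0,0,0]
    - [0,0,0]
  hand: [-1,-1,-1,-1,-1,-1,-1,-1]

```text
clock: 3.87
position: [0.5808, -0.0485, 0.1033]
tool_rot: [-0.704, 0.062, 0.705, 0.062]
contact_force: [0.3, 0.0, -0.6]
width: 0.0006
```

```bash
python3 -c "
from h import *
st((44,-110,124))
save(cam('scene'),'sc2.png')
c=cam('side');save(c,'sd2.png')
a=cv2.imread('pics/sc2.png')[180:325,235:430]; b=cv2.imread('pics/sd2.png')[180:360,195:375]
f=lambda a:cv2.resize(a,(400,350))
cv2.imwrite('pics/m2.png',np.hstack([f(a),f(b)]))
"
```

```text
t 3.8667 case [  39.1 -109.7  103.3] F case [ 0.28  0.07 -0.56] w 0.6
tooly yaw in case -89.94 tool x [-0.001 -0.    -1.   ]
shift [-20.7   0.3  -4.9]
```

View pics/m2.png

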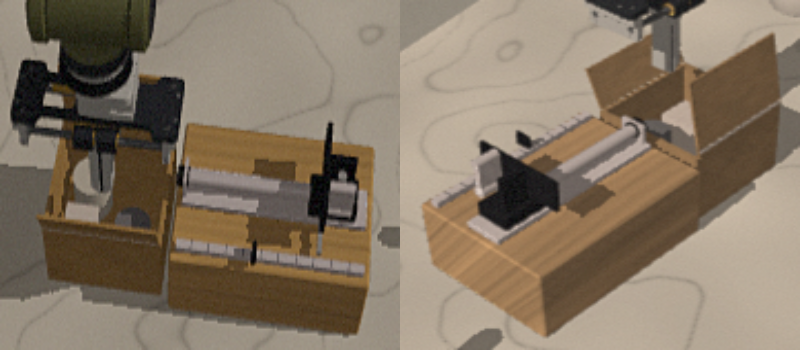

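The short flap still leans outward and the fingers are inside the carton at (100,175) in the left half. The arm lagged the commanded path and passed over the flap's edge, touching nothing. I'll go back out and repeat it more slowly and lower.

>>> drive_tool:
  xyz:
    - [-40,0,0]
    - [-80,0,0]
    - [-90,0,0]
    - [-90,0,0]
    - [-90,0,-40]
    - [-90,0,-80]
    - [-90,0,-91]
    - [-90,0,-91]
    - [-60,0,-91]
    - [-30,0,-91]
    - [-25,0,-91]
    - [-25,0,-91]
  dr:
    - [0,0,0]
    - [0,0,0]
    - [0,0,0]
    - [0,0,0]
    - [0,0,0]
    - [0,0,0]
    - [0,0,0]
    - [0,0,0]
    - [0,0,0]
    - [0,0,0]
    - [0,0,0]
    - [0,0,0]
  hand: [-1,-1,-1,-1,-1,-1,-1,-1,-1,-1,-1,-1]

```text
clock: 4.97
position: [0.6689, -0.0641, 0.127]
tool_rot: [-0.703, 0.062, 0.706, 0.062]
contact_force: [1.2, -0.2, 0.2]
width: 0.0003
```

```bash
python3 -c "
from h import *
st((80,-110,135))"
```

```text
t 4.9667 case [ 128.6 -109.6  127. ] F case [ 1.19 -0.02  0.23] w 0.3
tooly yaw in case -89.94 tool x [-0.004 -0.    -1.   ]
shift [-7.8  0.3 48.6]
```

>>> drive_tool:
  xyz:
    - [0,0,10]
    - [0,0,20]
    - [-2,0,30]
    - [-6,0,40]
    - [-12,0,49]
    - [-12,0,49]
    - [-12,0,57]
    - [-10,0,64]
    - [-9,0,70]
    - [-9,0,70]
  dr:
    - [0,0,0]
    - [0,0,0]
    - [0,0,0]
    - [0,0,0]
    - [0,0,0]
    - [0,0,0]
    - [0,0,0]
    - [0,0,0]
    - [0,0,0]
    - [0,0,0]
  hand: [-1,-1,-1,-1,-1,-1,-1,-1,-1,-1]

```text
clock: 5.8
position: [0.6008, -0.052, 0.138]
tool_rot: [-0.704, 0.062, 0.704, 0.062]
contact_force: [0.4, -0.2, 0.2]
width: 0.0005
```

```bash
python3 -c "
from h import *
st((44,-110,124))
c=cam('side');save(c,'sd3.png')
a=cv2.imread('pics/sd3.png')[180:300,230:380]
cv2.imwrite('pics/m3.png',cv2.resize(a,(400,320)))
"
```

```text
t 5.8 case [  59.5 -109.7  138. ] F case [ 0.4  -0.16  0.23] w 0.5
tooly yaw in case -89.94 tool x [-0.  0. -1.]
shift [14.   0.3 15.5]
```

View pics/m3.png

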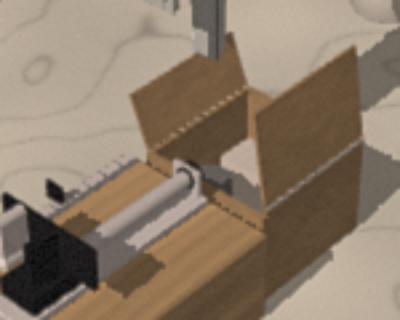

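```bash
python3 -c "
from h import *
from fit import W
p=case()
s=get_state();c=cam('side');print('side tcp',proj(c,s['position']))
for a in (1.4,1.7,1.95,2.2):
  for y in (-42,-178): print(a,y,proj(c,W(p,(70-55*np.cos(a),y,102+55*np.sin(a)))).round(1),proj(c,W(p,(70,y,102))).round(1))
d=cam('scene');print('scene tcp',proj(d,s['position']));
for a in (1.4,1.7,1.95,2.2):
  for y in (-42,-178): print(a,y,proj(d,W(p,(70-55*np.cos(a),y,102+55*np.sin(a)))).round(1),proj(d,W(p,(70,y,102))).round(1))
save(d,'sc4.png');save(c,'sd4.png')
a=d['color'][180:325,235:400,::-1];b=c['color'][160:300,230:380,::-1]
f=lambda a:cv2.resize(a,(400,350),interpolation=cv2.INTER_CUBIC)
cv2.imwrite('pics/m4.png',np.hstack([f(a),f(b)]))
"
```

```text
side tcp [[307.62596173 212.52357509]]
1.4 -42 [[288.1 218.8]] [[285.9 235.2]]
1.4 -178 [[325.8 194.5]] [[322.7 210.7]]
1.7 -42 [[283.1 215.9]] [[285.9 235.2]]
1.7 -178 [[320.8 191.9]] [[322.7 210.7]]
1.95 -42 [[279.1 214.9]] [[285.9 235.2]]
1.95 -178 [[316.8 191.1]] [[322.7 210.7]]
2.2 -42 [[275.6 215.1]] [[285.9 235.2]]
2.2 -178 [[313.3 191.5]] [[322.7 210.7]]
scene tcp [[283.34772946 263.72370291]]
1.4 -42 [[312. 263.]] [[311.5 278.9]]
1.4 -178 [[253.9 256.3]] [[255.  272.3]]
1.7 -42 [[311.  268.8]] [[311.5 278.9]]
1.7 -178 [[252.5 262. ]] [[255.  272.3]]
1.95 -42 [[310.2 274.5]] [[311.5 278.9]]
1.95 -178 [[251.5 267.6]] [[255.  272.3]]
2.2 -42 [[309.5 280.5]] [[311.5 278.9]]
2.2 -178 [[250.8 273.6]] [[255.  272.3]]
```

View pics/m4.png

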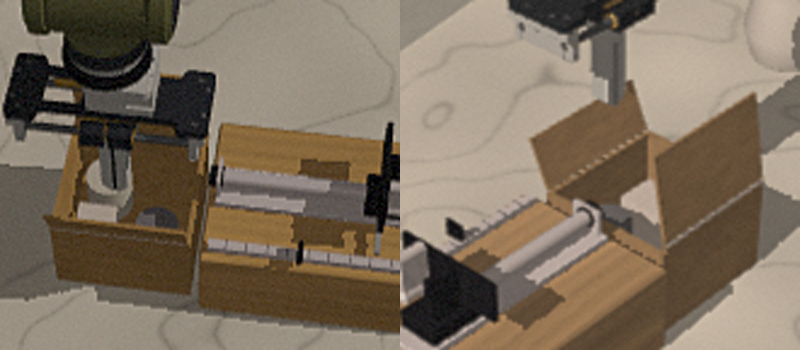

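```bash
python3 -c "
from h import *
p=case();s=get_state();c=cam('side');d=cam('scene');w=cam('wrist')
q,e=tri(d,(283.3,258.7),c,(308,201));print(q,e,s['position'],s['width'],s['clock'])
print('m2:',tri(d,(235+100*195/400,180+192*145/350),c,(195+(668-400)*180/400,180+72*180/350)))
print('wrist tcp',proj(w,s['position']),'tri pt',proj(w,q), R.from_quat(s['tool_rot']).as_matrix().round(3).tolist())
"
```

```text
[ 0.60453467 -0.05350817  0.16814195] 0.0069197732734545435 [ 0.60176218 -0.05219407  0.13803968] 0.00048760862595630334 5.95
m2: (array([ 0.58175178, -0.05315864,  0.12972357]), np.float64(0.0051899471307090975))
wrist tcp [[322.57689346 274.56956416]] tri pt [[324.15458124 289.04597452]] [[0.0, -0.175, -0.985], [-0.0, -0.985, 0.175], [-1.0, 0.0, -0.0]]
```

```bash
python3 -c "
from h import *
import pickle
sc=pickle.load(open('scene0.pkl','rb'));wr=pickle.load(open('wrist0.pkl','rb'));w1=pickle.load(open('w1.pkl','rb'))
P=np.array([.19922,-.512417,.167632]);ty=np.array([.362,-.932,0])
for dz in (0,.028): print([proj(c,P+[0,0,dz]+k*ty*.047).round() .tolist() for c in (sc,wr) for k in (-1,1)])
a=sc['color'][60:145,40:140,::-1];b=wr['color'][:,:,::-1]
f=lambda a:cv2.resize(a,(400,340),interpolation=cv2.INTER_CUBIC)
cv2.imwrite('pics/m5.png',np.hstack([f(a),cv2.resize(b,(453,340))]))
"
```

```text
[[[127.0, 133.0]], [[92.0, 143.0]], [[235.0, 274.0]], [[412.0, 274.0]]]
[[[125.0, 126.0]], [[89.0, 136.0]], [[223.0, 293.0]], [[424.0, 293.0]]]
```

View pics/m5.png

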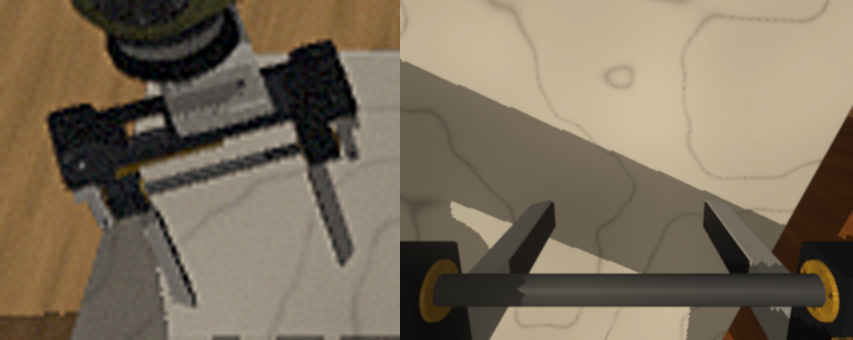

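The open fingertips are at (127,126) and (88,136) in the scene image. Together with the side and wrist views, this puts the real tips about 28 mm above the reported TCP. That explains both passes over the flap, so I'll add 28 mm to the height from here on and confirm it by contact.

```bash
sed -i "s/    print('t',s\['clock'\]/    q[2]+=28\n    print('t',s['clock']/" h.py; python3 -c "
from h import *
st((130,-110,128))"
```

```text
t 6.1 case [  60.4 -109.7  165.8] F case [0.43 0.16 0.23] w 0.3
tooly yaw in case -89.95 tool x [-0. -0. -1.]
shift [ 37.8   0.3 -69.6]
```

>>> drive_tool:
  xyz:
    - [-15,0,0]
    - [-15,0,-20]
    - [-15,0,-45]
    - [-15,0,-70]
    - [-15,0,-70]
    - [-15,0,-70]
    - [10,0,-70]
    - [30,0,-70]
    - [38,0,-70]
    - [38,0,-70]
  dr:
    - [0,0,0]
    - [0,0,0]
    - [0,0,0]
    - [0,0,0]
    - [0,0,0]
    - [0,0,0]
    - [0,0,0]
    - [0,0,0]
    - [0,0,0]
    - [0,0,0]
  hand: [-1,-1,-1,-1,-1,-1,-1,-1,-1,-1]

```text
clock: 6.93
position: [0.6691, -0.0641, 0.0982]
tool_rot: [-0.703, 0.062, 0.706, 0.062]
contact_force: [0.7, 0.3, 0.0]
width: 0.0004
```

>>> drive_tool:
  xyz:
    - [0,0,10]
    - [0,0,20]
    - [-2,0,30]
    - [-6,0,40]
    - [-12,0,49]
    - [-12,0,49]
    - [-12,0,57]
    - [-10,0,64]
    - [-9,0,70]
    - [-9,0,70]
  dr:
    - [0,0,0]
    - [0,0,0]
    - [0,0,0]
    - [0,0,0]
    - [0,0,0]
    - [0,0,0]
    - [0,0,0]
    - [0,0,0]
    - [0,0,0]
    - [0,0,0]
  hand: [-1,-1,-1,-1,-1,-1,-1,-1,-1,-1]

```text
clock: 7.77
position: [0.6008, -0.052, 0.1089]
tool_rot: [-0.704, 0.062, 0.705, 0.062]
contact_force: [0.8, 0.1, -1.2]
width: 0.0005
```

```bash
python3 -c "
from h import *
st((44,-110,124))"
```

```text
t 7.7667 case [  59.5 -109.7  136.9] F case [ 0.81  0.23 -1.2 ] w 0.5
tooly yaw in case -89.94 tool x [-0.  0. -1.]
shift [12.9  0.3 15.5]
```

>>> drive_tool:
  xyz:
    - [4,0,5]
    - [8,0,9]
    - [13,0,14]
    - [19,0,18]
    - [25,0,20]
    - [30,0,21]
    - [31,0,21]
    - [31,0,21]
  dr:
    - [0,0,0]
    - [0,0,0]
    - [0,0,0]
    - [0,0,0]
    - [0,0,0]
    - [0,0,0]
    - [0,0,0]
    - [0,0,0]
  hand: [-1,-1,-1,-1,-1,-1,-1,-1]

```text
clock: 8.43
position: [0.5806, -0.0484, 0.0773]
tool_rot: [-0.704, 0.062, 0.705, 0.062]
contact_force: [0.5, -0.1, -1.2]
width: 0.0003
```

```bash
python3 -c "
from h import *
st((44,-110,124))
d=cam('scene');c=cam('side');a=d['color'][180:325,235:400,::-1];b=c['color'][160:300,230:380,::-1]
f=lambda a:cv2.resize(a,(400,350),interpolation=cv2.INTER_CUBIC)
cv2.imwrite('pics/m6.png',np.hstack([f(a),f(b)]))
"
```

```text
t 8.4333 case [  39.  -109.7  105.3] F case [ 0.49 -0.03 -1.17] w 0.3
tooly yaw in case -89.94 tool x [-0.001 -0.    -1.   ]
shift [-18.7   0.3  -5. ]
```

View pics/m6.png

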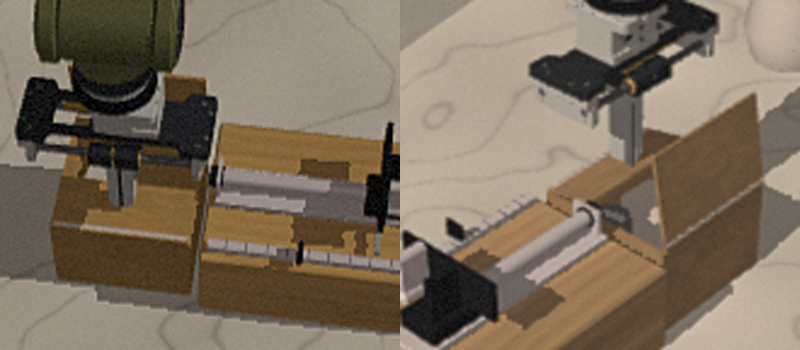

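The short flap now lies about flat under the fingertips, at (120,200) in the left half. I'll press until there is an upward force.

>>> drive_tool:
  xyz:
    - [1,0,0]
    - [2,0,0]
    - [2,0,0]
  dr:
    - [0,0,0]
    - [0,0,0]
    - [0,0,0]
  hand: [-1,-1,-1]

```text
clock: 8.78
position: [0.5809, -0.0485, 0.0758]
tool_rot: [0.704, -0.062, -0.704, -0.062]
contact_force: [0.5, 0.0, 0.7]
width: 0.0004
```

>>> drive_tool:
  xyz:
    - [1,0,0]
    - [2,0,0]
    - [2,0,0]
  dr:
    - [0,0,0]
    - [0,0,0]
    - [0,0,0]
  hand: [-1,-1,-1]

```text
clock: 9.03
position: [0.5808, -0.0484, 0.0737]
tool_rot: [-0.704, 0.062, 0.704, 0.062]
contact_force: [0.3, -0.8, 1.1]
width: 0.0008
```

>>> drive_tool:
  xyz:
    - [1,0,0]
    - [2,0,0]
    - [2,0,0]
  dr:
    - [0,0,0]
    - [0,0,0]
    - [0,0,0]
  hand: [-1,-1,-1]

```text
clock: 9.28
position: [0.5807, -0.0484, 0.0717]
tool_rot: [-0.704, 0.062, 0.704, 0.062]
contact_force: [0.2, -0.5, 1.2]
width: 0.0008
```

>>> drive_tool:
  xyz:
    - [1,0,0]
    - [2,0,0]
    - [2,0,0]
  dr:
    - [0,0,0]
    - [0,0,0]
    - [0,0,0]
  hand: [-1,-1,-1]

```text
clock: 9.53
position: [0.5808, -0.0485, 0.0696]
tool_rot: [-0.704, 0.062, 0.704, 0.062]
contact_force: [0.9, -0.1, 0.9]
width: 0.0003
```

>>> drive_tool:
  xyz:
    - [1,0,0]
    - [2,0,0]
    - [2,0,0]
  dr:
    - [0,0,0]
    - [0,0,0]
    - [0,0,0]
  hand: [-1,-1,-1]

```text
clock: 9.78
position: [0.5808, -0.0485, 0.0676]
tool_rot: [-0.704, 0.062, 0.704, 0.062]
contact_force: [-0.3, -0.3, 1.0]
width: 0.0007
```

>>> drive_tool:
  xyz:
    - [1,0,0]
    - [2,0,0]
    - [2,0,0]
  dr:
    - [0,0,0]
    - [0,0,0]
    - [0,0,0]
  hand: [-1,-1,-1]

```text
clock: 10.03
position: [0.581, -0.0485, 0.0665]
tool_rot: [0.705, -0.062, -0.704, -0.062]
contact_force: [-3.3, 0.2, 7.2]
width: 0.0003
```

Contact came at reported z 66.5 mm with 7 N upward, so the short flap is on its stop. Next is the long flap: up, over to its −x side, and down.

>>> drive_tool:
  xyz:
    - [-40,0,0]
    - [-80,0,0]
    - [-120,0,0]
    - [-140,0,0]
    - [-140,0,0]
    - [-140,0,0]
    - [-140,0,40]
    - [-140,0,80]
    - [-140,0,120]
    - [-140,0,150]
    - [-140,0,150]
    - [-140,0,150]
  dr:
    - [0,0,0]
    - [0,0,0]
    - [0,0,0]
    - [0,0,0]
    - [0,0,0]
    - [0,0,0]
    - [0,0,0]
    - [0,0,0]
    - [0,0,0]
    - [0,0,0]
    - [0,0,0]
    - [0,0,0]
  hand: [-1,-1,-1,-1,-1,-1,-1,-1,-1,-1,-1,-1]

```text
clock: 11.03
position: [0.4322, -0.0221, 0.2052]
tool_rot: [-0.704, 0.062, 0.705, 0.062]
contact_force: [0.7, 0.0, -0.6]
width: 0.001
```

```bash
sed -i "s/+=28/+=35/" h.py; python3 -c "
from h import *
st((-111,-110,175))"
```

```text
t 11.0333 case [-111.7 -109.8  240.2] F case [ 0.69  0.17 -0.63] w 1.0
tooly yaw in case -89.93 tool x [-0.001 -0.    -1.   ]
shift [65.2  0.2 -0.8]
```

>>> drive_tool:
  xyz:
    - [35,0,0]
    - [65,0,0]
    - [65,0,0]
    - [65,0,-15]
    - [65,0,-30]
    - [65,0,-46]
    - [64,0,-58]
    - [64,0,-71]
    - [72,0,-82]
    - [80,0,-93]
    - [80,0,-93]
  dr:
    - [0,0,0]
    - [0,0,0]
    - [0,0,0]
    - [0,0,0]
    - [0,0,0]
    - [0,0,0]
    - [0,0,0]
    - [0,0,0]
    - [0,0,0]
    - [0,0,0]
    - [0,0,0]
  hand: [-1,-1,-1,-1,-1,-1,-1,-1,-1,-1,-1]

```text
clock: 11.95
position: [0.5258, -0.0388, 0.1249]
tool_rot: [-0.704, 0.062, 0.705, 0.062]
contact_force: [0.0, 0.2, -0.1]
width: 0.0006
```

>>> drive_tool:
  xyz:
    - [12,0,-8]
    - [24,0,-14]
    - [35,0,-18]
    - [45,0,-20]
    - [50,0,-20]
    - [54,0,-20]
    - [56,0,-20]
  dr:
    - [0,0,0]
    - [0,0,0]
    - [0,0,0]
    - [0,0,0]
    - [0,0,0]
    - [0,0,0]
    - [0,0,0]
  hand: [-1,-1,-1,-1,-1,-1,-1]

```text
clock: 12.53
position: [0.5443, -0.042, 0.0701]
tool_rot: [0.704, -0.062, -0.704, -0.062]
contact_force: [-6.7, 1.6, 17.2]
width: 0.0002
```

>>> drive_tool:
  xyz:
    - [1,0,0]
    - [1,0,0]
  dr:
    - [0,0,0]
    - [0,0,0]
  hand: [-1,-1]

```text
clock: 12.7
position: [0.5443, -0.0419, 0.0703]
tool_rot: [0.705, -0.062, -0.704, -0.062]
contact_force: [-6.3, 0.5, 10.9]
width: 0.0006
```

```bash
python3 -c "
from h import *
st((-111,-110,175))"
```

```text
t 12.7 case [   2.1 -109.7  105.3] F case [-6.26 -0.65 10.87] w 0.6
tooly yaw in case -89.94 tool x [ 0. -0. -1.]
shift [-69.8   0.2 113. ]
```

Both flaps are pressed on their stops, with 11 N at reported z 70, and the two contacts put the tip offset at about 37 mm. Now I lift, turn the jaws along case x and move over the leg head.

>>> drive_tool:
  xyz:
    - [-40,0,0]
    - [-80,0,0]
    - [-110,0,0]
    - [-140,0,0]
    - [-140,-40,0]
    - [-140,-80,0]
    - [-140,-120,0]
    - [-140,-160,0]
    - [-140,-200,0]
    - [-140,-240,2]
    - [-140,-275,2]
    - [-140,-275,2]
  dr:
    - [0,0,0]
    - [0,0,0]
    - [-7,0,0]
    - [-14,0,0]
    - [-21,0,0]
    - [-28,0,0]
    - [-35,0,0]
    - [-42,0,0]
    - [-49,0,0]
    - [-56,0,0]
    - [-63,0,0]
    - [-70,0,0]
  hand: [-1,-1,-1,-1,0.49,0.49,0.49,0.49,0.49,0.49,0.49,0.49]

```text
clock: 13.7
position: [0.5898, 0.2346, 0.2086]
tool_rot: [0.611, 0.357, -0.611, 0.356]
contact_force: [-0.7, 1.0, 1.0]
width: 0.05
```

>>> drive_tool:
  xyz:
    - [0,0,0]
    - [0,0,0]
    - [0,0,0]
    - [0,0,0]
  dr:
    - [-7,0,0]
    - [-14,0,0]
    - [-20,0,0]
    - [-20,0,0]
  hand: [0.49,0.49,0.49,0.49]

```text
clock: 14.03
position: [0.5902, 0.2292, 0.2093]
tool_rot: [0.541, 0.456, -0.541, 0.456]
contact_force: [0.3, 0.4, -0.2]
width: 0.0696
```

```bash
sed -i "s/+=35/+=37/" h.py; python3 -c "
from h import *
import pickle
from fit import W
st((0,164,215))
c=cam('wrist');pickle.dump(c,open('w2.pkl','wb'));save(c,'w2.png');p=case()
for n,P in dict(plate_mx=(-52,140,174),plate_px=(52,140,174),ptip=(64,140,114),mark=(75,69,122),cor1=(85,200,100),cor2=(-85,200,100)).items(): print(n,proj(c,W(p,P)).round())
m=(c['color'].max(2)<45).astype(np.uint8);n,l,s,_=cv2.connectedComponentsWithStats(m)
for r in s[1:]:
  if r[4]>60: print(r.tolist())
"
```

```text
t 14.0333 case [ -0.3 165.3 246.3] F case [ 0.23  0.44 -0.19] w 69.6
tooly yaw in case 0.35 tool x [ 0.  0. -1.]
shift [31.3  0.3  1.3]
plate_mx [[241. 295.]]
plate_px [[408. 296.]]
ptip [[408. 268.]]
mark [[419. 357.]]
cor1 [[437. 186.]]
cor2 [[213. 185.]]
[247, 216, 204, 171, 7771]
[197, 291, 48, 95, 1751]
[453, 342, 187, 138, 15759]
[0, 348, 157, 132, 15509]
[316, 465, 20, 5, 68]
```

View pics/w2.png

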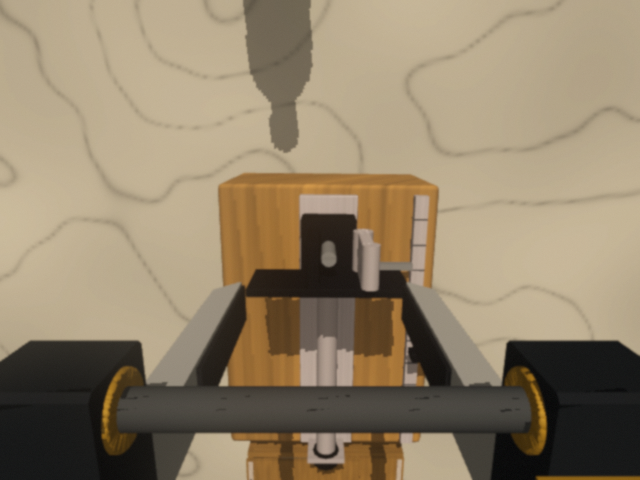

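The wrist view shows the plate's top edge at row 297, with its right end at column 408, and the pointer tip at (410,266). All are within about 2 px of prediction. The lever is at (368,262) and the open fingers straddle both jaws, so I'll open slightly more and lower.

>>> drive_tool:
  xyz:
    - [0,3,-1]
    - [25,3,-1]
    - [50,3,-1]
    - [70,3,-1]
    - [85,3,-1]
    - [95,3,-1]
    - [105,3,-1]
    - [106,3,-1]
    - [106,3,-1]
  dr:
    - [0.35,0,0]
    - [0.35,0,0]
    - [0.35,0,0]
    - [0.35,0,0]
    - [0.35,0,0]
    - [0.35,0,0]
    - [0.35,0,0]
    - [0.35,0,0]
    - [0.35,0,0]
  hand: [0.66,0.66,0.66,0.66,0.66,0.66,0.66,0.66,0.66]

```text
clock: 14.83
position: [0.5937, 0.2296, 0.103]
tool_rot: [-0.543, -0.452, 0.543, -0.452]
contact_force: [0.1, 0.5, -0.2]
width: 0.0778
```

```bash
python3 -c "
from h import *
st((0,151,140))"
```

```text
t 14.8333 case [  3.  166.3 140. ] F case [ 0.04  0.52 -0.15] w 77.8
tooly yaw in case -0.34 tool x [-0. -0. -1.]
shift [-0.  -2.9 15.3]
```

>>> drive_tool:
  xyz:
    - [0,0,6]
    - [0,0,12]
    - [0,0,18]
    - [0,0,24]
    - [0,0,30]
    - [0,0,36]
    - [0,0,42]
    - [0,0,48]
    - [0,0,54]
    - [0,0,60]
    - [0,0,65]
    - [0,0,65]
  dr:
    - [-0.3,0,0]
    - [-0.3,0,0]
    - [-0.3,0,0]
    - [-0.3,0,0]
    - [-0.3,0,0]
    - [-0.3,0,0]
    - [-0.3,0,0]
    - [-0.3,0,0]
    - [-0.3,0,0]
    - [-0.3,0,0]
    - [-0.3,0,0]
    - [-0.3,0,0]
  hand: [0.66,0.66,0.66,0.66,0.66,0.66,0.66,0.66,0.66,0.66,0.66,0.66]

```text
clock: 15.83
position: [0.5817, 0.1646, 0.1028]
tool_rot: [-0.542, -0.454, 0.542, -0.454]
contact_force: [2.0, 3.5, 1.8]
width: 0.0781
```

```bash
python3 -c "
from h import *
import pickle
from fit import W
st((0,80,140));p=case()
for n in ('wrist','scene','side'):
  c=cam(n);pickle.dump(c,open(n+'3.pkl','wb'));save(c,n+'3.png')
  for k,P in dict(ptip=(64,90,114),mark=(75,69,122),markb=(75,69,104)).items(): print(n,k,proj(c,W(p,P)).round())
"
```

```text
t 15.8333 case [  2.6 100.2 139.8] F case [1.34 3.79 1.82] w 78.1
tooly yaw in case -0.03 tool x [-0. -0. -1.]
shift [-0.2 -2.6 20.2]
wrist ptip [[445. 301.]]
wrist mark [[468. 346.]]
wrist markb [[457. 330.]]
scene ptip [[368. 281.]]
scene mark [[359. 282.]]
scene markb [[358. 286.]]
side ptip [[247. 259.]]
side mark [[251. 250.]]
side markb [[251. 256.]]
```

```bash
python3 -c "
import cv2,numpy as np
f=lambda n,x,y,w,h:cv2.resize(cv2.imread('pics/%s3.png'%n)[y:y+h,x:x+w],(400,300),interpolation=cv2.INTER_NEAREST)
cv2.imwrite('pics/m7.png',np.vstack([np.hstack([f('wrist',380,260,160,120),f('scene',330,255,60,45)]),np.hstack([f('side',225,225,60,45),f('wrist',0,0,640,480)])]))
"
```

```text
(no output)
```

View pics/m7.png

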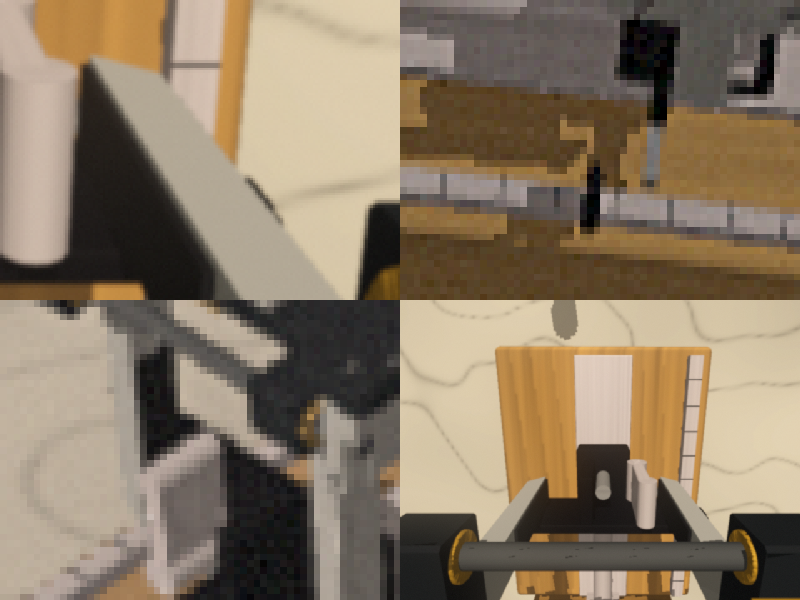

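In the scene panel the marker is at about px (359,284) and the silver pointer tip at about (368,283), so the pointer still has about 20 mm to go. The wrist view is blocked there by the finger, so I'll measure from the scene camera numerically.

```bash
cat > meas.py <<'E'
from h import *
def inv(w,p=case()): return np.array([[np.cos(p[2]),np.sin(p[2])],[-np.sin(p[2]),np.cos(p[2])]])@(w[:2]-p[:2])*1000
def marker(c,N=1):
    im=c['color'].astype(float); g=im.max(2); sub=g[279:290,354:365]; w=np.clip(75-sub,0,None)
    yy,xx=np.mgrid[279:290,354:365]; u=(w*xx).sum()/w.sum();v=(w*yy).sum()/w.sum(); return u,v,int((w>0).sum())
if __name__=='__main__':
    import pickle
    np.set_printoptions(linewidth=200)
    c=pickle.load(open('scene3.pkl','rb'))
    print(c['color'].max(2)[277:292,352:374]); 
    i=c['color'].astype(int);print((i[...,2]-i[...,0])[272:286,360:374])
    from fit import W
    for n in ('scene0','scene3'):
        d=pickle.load(open(n+'.pkl','rb'));m=marker(d);print(n,m,inv(onz(d,m[0],m[1],.113)))
    p=case()
    for y in (60,70,80): print(y,[proj(c,W(p,(x,y,z))).round(2).tolist() for x,z in((75,113),(66,122),(84,122),(84,104))])
    for y in (80,90): print(y,[proj(c,W(p,(x,y,114))).round(2).tolist() for x in (54,64)])
E
python3 meas.py
```

```text
[[ 84  89  85  86  82 110 144  89  87  86  85 102 148 148 130 115 121 144 143 141 143 139]
 [ 86  85  91  78 102 152  90  81  90  85  78 147 146 141 139 118 118 143 137 138 138 140]
 [ 86  82  82 103 146 160  81  53  91  88  79 148 144 141 136 112 124 141 143 142 140 139]
 [116 107 103 158 158 156  52  12  87  95  81 150 144 142 130 119 125 141 139 135 138 138]
 [157 156 158 152 161 129  12  23  55  95  84 146 152 153 122 109 116 143 142 138 135 140]
 [146 138 144 141 148 134  17  15  84 100  81  69 155 156  95  62 113 153 150 149 149 144]
 [ 96  56  92  91 110 127  32  20 120 135  84 108 150 152 135 121 133 148 146 148 144 146]
 [ 99  63  97 102 105  56   2   2 178 169 112 161 155 150 154 151 152 150 136 146 144 147]
 [100  68  99 105 112  37   5  10 175 159 133 152 154 152 155 155 151 157  97 155 153 156]
 [ 94  80  92  98 104  32  12  10 168 138 131 158 160 162 155 156 157 162 103 157 154 154]
 [ 91  93  95  93 105  33   0  26 109 114 108 134 133 149 149 152 155 161 104 156 158 159]
 [ 96  94  91  91 135  15   0  39 110 104  98  91  81  79  76  93  93 115  89 135 130 152]
 [ 93  9
[... 923 characters left out ...]
6 -24 -24 -70 -67 -52 -45 -68 -80 -81 -86 -86 -88]
 [-17 -15 -11 -10 -23 -18 -21 -35 -47 -48 -52 -55 -60 -64]
 [-17 -18 -16 -16 -16 -15 -11 -12 -10 -11  -3 -10 -19 -24]]
scene0 (np.float64(358.2539792387543), np.float64(284.44567474048444), 32) [76.90932494 68.86771033]
scene3 (np.float64(358.3009708737864), np.float64(284.47199402539206), 28) [76.96571963 68.98250091]
60 [[[354.53, 283.3]], [[355.13, 278.0]], [[354.39, 284.56]], [[353.94, 288.59]]]
70 [[[358.81, 283.81]], [[359.41, 278.5]], [[358.71, 285.06]], [[358.22, 289.1]]]
80 [[[363.1, 284.31]], [[363.71, 279.0]], [[363.04, 285.57]], [[362.5, 289.6]]]
80 [[[363.91, 276.51]], [[363.54, 280.1]]]
90 [[[368.16, 277.0]], [[367.81, 280.6]]]
```

The marker measures at case y 69.0 and the pointer tip at 88.4. The TCP predicts 89.2, so they agree. I'll push 19 mm further, centring x at the same time.

>>> drive_tool:
  xyz:
    - [0,-1,5]
    - [0,-2,10]
    - [0,-2.6,15]
    - [0,-2.6,19]
    - [0,-2.6,19]
    - [0,-2.6,19]
  dr:
    - [0,0,0]
    - [0,0,0]
    - [0,0,0]
    - [0,0,0]
    - [0,0,0]
    - [0,0,0]
  hand: [0.66,0.66,0.66,0.66,0.66,0.66]

```text
clock: 16.48
position: [0.576, 0.1475, 0.1026]
tool_rot: [-0.542, -0.454, 0.542, -0.454]
contact_force: [3.3, 2.8, -1.3]
width: 0.0781
```

```bash
cat > ptr.py <<'E'
from meas import *
from fit import W
st((0,80.5,140)); p=case()
im=np.mean([cam('scene')['color'].astype(float) for _ in range(4)],0); c=cam('scene')
g=im.max(2); d=im[...,2]-im[...,0]
Y=lambda x,z,u:np.interp(u,[proj(c,W(p,(x,y,z)))[0,0] for y in range(50,121)],range(50,121))
for r in range(270,283):
    s=np.clip((d[r,348:376]+80)/78,0,1); 
    print(r,(s*9).round().astype(int), (g[r,352:366]).astype(int))
E
python3 ptr.py
```

```text
t 16.4833 case [1.000e-01 8.230e+01 1.396e+02] F case [ 2.74  3.35 -1.3 ] w 78.1
tooly yaw in case 0.0 tool x [ 0. -0. -1.]
shift [-0.4 -0.1  1.8]
270 [3 3 3 3 3 3 3 3 3 3 2 5 9 9 2 1 1 2 5 4 5 6 7 7 6 8 8 8] [ 93  93  94  90  93  94 100  66   8   4 123 144 140 129]
271 [3 3 4 4 3 3 3 3 3 3 3 5 9 9 0 0 0 0 0 0 0 0 1 0 0 2 5 4] [ 90  90  89  91  92  91  95  47   2   4 149 153 147 147]
272 [2 2 3 2 4 3 3 3 3 4 3 6 9 9 0 0 0 0 0 0 0 0 0 0 0 0 0 0] [ 82  87  90  86  90  86  87  84  44  37 155 149 144 143]
273 [0 0 0 0 3 4 4 4 4 2 2 5 9 7 0 0 0 0 0 0 0 0 0 0 0 0 0 0] [ 88  87  87  88  83 106 102 138 107 110 145 143 140 139]
274 [4 0 0 0 3 4 3 3 4 0 0 6 9 4 0 0 1 0 0 0 1 0 0 0 0 0 0 0] [ 91  90  88  87  79 148 149 128 120 134 140 137 137 137]
275 [3 4 2 4 3 3 3 4 2 0 0 7 9 2 0 0 0 0 0 0 0 0 0 0 0 0 0 0] [ 88  91  91  85 107 152 151 122 117 137 144 142 139 137]
276 [2 2 0 3 4 3 4 4 0 0 0 8 9 2 0 0 0 0 0 0 0 0 0 0 0 0 0 0] [ 88  88  86  83 153 150 148 115 116 138 144 143 144 144]
277 [0 0 0 4 3 4 4 4 0 0 0 9 9 2 0 0 0 0 0 0 0 0 0 0 0 0 0 0] [ 85  87  86  79 146 143 144 116 118 138 142 142 143 139]
278 [0 0 0 4 4 3 4 4 0 0 1 9 9 0 0 0 0 0 0 0 0 1 0 0 0 0 0 0] [ 87  87  85  76 144 142 140 112 118 144 141 140 138 139]
279 [0 0 0 3 3 3 3 4 0 0 2 9 9 0 0 0 0 0 0 1 0 0 0 0 0 0 0 0] [ 85  87  87  77 146 148 133  79 121 144 140 140 137 138]
280 [0 0 0 3 3 3 3 4 0 0 4 9 7 0 0 0 0 0 0 0 0 1 0 1 0 0 0 0] [ 93  91  91  91 157 154  73   1 118 149 142 140 138 138]
281 [2 2 2 3 4 4 3 1 0 0 9 9 6 0 0 0 0 0 0 0 0 0 0 0 0 0 0 0] [ 98  96  87 124 161 127  13   4  82 156 151 149 146 147]
282 [7 6 6 5 5 5 5 1 0 2 8 9 3 0 0 0 0 0 0 0 0 0 0 0 0 0 0 0] [110 104  91 147 152 132  21   7 113 156 145 147 150 147]
```

>>> drive_tool:
  xyz:
    - [0,0,0.8]
    - [0,0,1.3]
    - [0,0,1.3]
  dr:
    - [0,0,0]
    - [0,0,0]
    - [0,0,0]
  hand: [0.66,0.66,0.66]

```text
clock: 16.98
position: [0.5757, 0.1463, 0.1027]
tool_rot: [-0.542, -0.454, 0.542, -0.454]
contact_force: [3.8, 3.4, -1.8]
width: 0.0781
```

```bash
cat >> ptr.py <<'E'
print('---')
def edge(r,s,lo,hi):
    s=s[lo:hi]; return (s*np.arange(lo,hi)).sum()/s.sum()
ys=[];k=0
for r in range(274,280):
    s=np.clip((d[r]+80)/78,0,1); j=355+np.argmax(s[355:368]); x=54+(r-276)*2.78
    s=np.where(s<.15,0,s); u=edge(r,s,j-2,j+3); ys.append(Y(x,114,u))
mk=[Y(84,122-(r-285)*4.5,edge(r,np.clip((100-g[r])/100,0,1),355,362)) for r in range(285,288)]
print('pointer y',np.round(ys,1),np.mean(ys),'marker',np.round(mk,1),np.mean(mk))
E
python3 ptr.py | sed -n '/^t /p;/shift/p;/---/,$p'
```

```text
t 16.9833 case [-1.000e-01  8.110e+01  1.397e+02] F case [ 3.17  4.03 -1.78] w 78.1
shift [-0.3  0.1  0.6]
---
pointer y [69.1 68.9 68.9 68.9 68.7 68.6] 68.85195504018814 marker [68.6 68.9 68.7] 68.73726606207748
```

Pointer is at 68.9 and the marker at 68.7, so they are aligned. Now I squeeze the lever.

>>> drive_tool:
  xyz:
    - [0,0,0]
    - [0,0,0]
    - [0,0,0]
    - [0,0,0]
    - [0,0,0]
    - [0,0,0]
    - [0,0,0]
    - [0,0,0]
    - [0,0,0]
    - [0,0,0]
  dr:
    - [0,0,0]
    - [0,0,0]
    - [0,0,0]
    - [0,0,0]
    - [0,0,0]
    - [0,0,0]
    - [0,0,0]
    - [0,0,0]
    - [0,0,0]
    - [0,0,0]
  hand: [0.2,0.0,-0.2,-0.5,-1,-1,-1,-1,-1,-1]
  newtons: 25

```text
clock: 18.07
position: [0.5785, 0.1453, 0.1027]
tool_rot: [0.544, 0.452, -0.541, 0.455]
contact_force: [24.9, 0.9, -13.2]
width: 0.0277
```

```bash
python3 ptr.py | sed -n '/^t /p;/shift/p;/---/,$p'
```

```text
t 18.0667 case [  2.8  80.6 139.7] F case [ 24.32   5.2  -13.16] w 27.7
shift [-0.3 -2.8  0.1]
---
pointer y [68.3 68.4 68.1 68.1 68.3 68.3] 68.26112390529467 marker [68.6 68.8 68.8] 68.71211803547571
```

Width is 27.7 mm, so the lever is home against the fixed jaw. There is 24 N of side load from a 3 mm x offset. I'll relieve that while holding the grip and correct y by 0.4 mm.

>>> drive_tool:
  xyz:
    - [0,1,-0.2]
    - [0,2,-0.4]
    - [0,2.6,-0.4]
    - [0,2.6,-0.4]
    - [0,2.6,-0.4]
  dr:
    - [0,0,0]
    - [0,0,0]
    - [0,0,0]
    - [0,0,0]
    - [0,0,0]
  hand: [-1,-1,-1,-1,-1]

```text
clock: 18.73
position: [0.5784, 0.146, 0.1027]
tool_rot: [0.542, 0.454, -0.542, 0.454]
contact_force: [4.7, 3.1, -5.0]
width: 0.0276
```

```bash
python3 ptr.py | sed -n '/^t /p;/shift/p;/---/,$p'
```

```text
t 18.7333 case [  2.7  81.3 139.7] F case [ 4.09  3.88 -5.04] w 27.6
shift [-0.3 -2.7  0.8]
---
pointer y [68.8 69.4 69.1 69.1 69.2 68.9] 69.08483584360722 marker [68.6 68.9 68.7] 68.74472633766055
```

```bash
python3 -c "
from h import *
import pickle
from fit import W
p=case();c=cam('side');d=cam('scene');d0=pickle.load(open('scene0.pkl','rb'))
for n,P in dict(long_up=(-58,-150,185),short_up=(88,-150,140),lid_long=(-20,-150,108)).items():
  for k,m in (('side',c),('scene',d)):
    u,v=proj(m,W(p,P))[0].astype(int);print(n,k,(u,v),m['color'][v-2:v+3,u-2:u+3].reshape(-1,3).mean(0).astype(int))
for n,(x,y,w,h) in dict(bottle=(480,235,40,65),train=(140,212,58,45),owl=(82,255,60,70)).items():
  print(n,np.abs(d['color'][y:y+h,x:x+w].astype(int)-d0['color'][y:y+h,x:x+w]).mean().round(1))
s=get_state();print(s['clock'],s['width'],s['contact_force']);job_done()
"
```

```text
long_up side (np.int64(356), np.int64(208)) [184 170 152]
long_up scene (np.int64(274), np.int64(210)) [145 136 122]
short_up side (np.int64(310), np.int64(200)) [184 170 152]
short_up scene (np.int64(264), np.int64(271)) [142 116  83]
lid_long side (np.int64(343), np.int64(228)) [91 71 51]
lid_long scene (np.int64(273), np.int64(241)) [94 69 38]
bottle 6.8
train 24.9
owl 6.6
19.0833 0.02743381494215185 [ 4.30527245  3.03350914 -3.81170321]
the job is handed in; nothing more can be done
```

I handed the job in at 19.1 s, with the leg held at the marker and the cam lever squeezed shut. One last check, on the toy train, disagreed and I didn't resolve it.

**What I did:** I folded the short flap, then the long flap over it, pressing each onto its stop (about 7 N and 11–17 N). I then pushed the leg by its plate to the marker and closed the lever with a 25 N grip only once it was there. A 24 N side load from being 3 mm off centre was eased to about 4 N while still gripping.

**Last checks:**
- **Leg:** the pointer is at case y 69.1 mm and the marker at 68.7 mm in the scene camera, 0.3 mm apart.
- **Lever:** the finger opening is 27.4–27.7 mm against 28 mm for fully closed.
- **Flaps:** both side-camera spots where the flaps stood now show background. This was a pixel check; I had used my picture views.

**Failed or disagreed:**
- **Reported tool point:** the fingertips sit higher than reported, about 28 mm by camera and 37 mm by contact. My first two passes therefore went over the short flap without moving it; I then corrected for this.
- **Toy train:** its image area changed more than the bottle's and the owl's (24.9 against about 7 grey levels). The tool crossed near it only once, at about 0.3 m height, and I felt no contact. I think it is the arm or its shadow, but I didn't confirm that.

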